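Change over the sorting boxes

ROBOT

A 6-joint arm with a two-finger parallel gripper is mounted at the origin on the work surface. World frame = base frame: x ahead of the robot, y to its left, z up, the work surface at z = 0. Lengths are in mm, angles in rad, forces in N, time in s.
With the tool pointing down it reaches from about 200 to 875 mm from the base axis. Payload 3.4 kg.
Tool frame: the origin (TCP) lies between the finger pads; the fingertips stand 11 mm ahead of it and the grasp point (between the pads) lies 8 mm behind it; z points along the fingers, y is the direction in which the jaws open and shut (so a half turn about z gives the same grasp; the last joint's range is limited). The gripper opens to 94 mm and grips with 3 to 60 N. Pads are 16 mm wide; open, the fingers measure 119 mm over their backs; the gripper's body (75 mm by 177 mm) begins 78 mm behind the grasp point.
Start: joints at [-1.381, 0.276, 1.505, -0, 1.361, -0.121], TCP at [175.846, -547.487, 216.493] pointing down, gripper open.
Joint ranges: [-2.89, 2.89], [-0.75, 2.08], [0.22, 2.7], [-1.18, 4.32], [0.11, 2.71], [-2.7, 2.7]. Speed limits (rad/s): [2.57, 2.57, 3.14, 3.14, 3.14, 3.14].

INTERFACE

Orientations are given as a rotation vector (axis times angle).
In Python, from workcell import arm gives the robot as it stands.
- The arm moves only by the tool play_rows, never from a script. Its argument "motion" is a list of rows, each a list of 5 numbers: the shift along the world's x, y, z in cm, then the turn about the world's z in degrees, then the finger opening in cm, from 0 to 9.4. A call has 1 to 20 rows; each row is the pose to reach, as a shift and turn from the pose measured when the call began; what a row does not reach only later rows make up. A row lasts 1/8 s, in which the tool goes at most 62.5 mm and 10.7 degrees, less where a joint would pass 70% of its speed; a pose out of reach is approached as far as the arm can. A call with a gripper value outside its range is refused whole. The fingers move at their own pace and stop on an object; "grip_force" is the grip in N (left out, the last holds). Time passes only in rows, so rows that repeat a pose let the fingers close. It gives the time, the measured TCP pose, the force and the opening at its end, in the units of the state.
- arm.get_obs(): the state, without advancing time (a new reading comes with each control period).
- arm.read_camera(name): name is "scene" or "top" or "wrist"; returns the picture (480x640x3 uint8, red, green, blue); there is no depth.
- arm.camera_model(name): a dict with "K" (3x3 intrinsics, pixels), "R" (3x3) and "t" (3): a world point X has camera coordinates R X + t. Camera axes: x right, y down, z forward; pixel columns grow to the right and rows downward; lengths in mm; the calibration is good to about 2 mm. The wrist camera is an equidistant fisheye: a pixel r from the principal point sees the ray r / f radians off the axis. A picture is of the moment at which its call begins: read the wrist's pose just before it. camera_model takes no time and is no camera call; for the wrist camera it gives the pose at the moment of the call.
- arm.hand_in(): hands the job in, once; it reports no verdict.
The state is a dict: "t": time; "joint_positions": joint angles; "qvel": joint speeds; "joint_efforts": joint torques, N m; "tool_pos": TCP position; "tool_rot": TCP orientation; "wrist_force": force on the tool from outside, world axes, zero at the start; "torque": the same for the moment, N m; "finger_gap": finger opening in mm.
Only numpy, scipy, OpenCV 4.12 (cv2) and the standard library are available. Lean on these libraries where they do the work, as an engineer would, in place of code of your own. Each camera call takes 0.05 s, during which the arm holds its last target. There are 200 camera calls.

TASK

The box with the blue lid is full and the one with the green lid is empty. Working with the fingers only, first push the blue lid over so that it ends fully shut, then flip the green lid up by its tab and past upright so that it rests back on its stop and stays open by itself. Do not pick anything up, and leave the cans, cups and other things on the table where they are.

Things in the scene. Friction and masses are not known exactly. Their poses are not given: they have to be found in the camera images.
- blue_box: grey box with the blue lid, fixed to the table, full of white snack cups that stay below the rim: 120 mm deep (its x), 140 mm wide (its y), 100 mm high without the lid. Origin: centre of its underside, on the table. Its x axis points from its front wall (towards the robot) to its rear wall, which carries the hinge; z is up. The two boxes change places and are turned up to 0.4 rad either way.
- blue_lid (a joint): angle of the blue lid in rad: 0 shut (level), grows as it swings up and back, 1.57 upright, 1.85 its stop, leaning back. Starts open, leaning back on its stop. The hinge is almost free with light damping, no spring: below upright the lid (about 0.22 kg) falls shut by itself, in about 1 s, beyond it falls back on the stop and stays.
- blue_hinge (a point): middle of the blue lid's hinge line, on the box's rear rim: 60 mm behind the box's centre, 100 mm above the table. The axes are the lid's: at 0 rad its x points rearwards and z up. The lid is a plate 8 mm thick, its underside on the hinge line; it covers the whole box, and at the middle of its front edge a tab 36 mm wide juts 30 mm beyond the front wall, free underneath.
- blue_tab (a point): middle of the outer edge of the blue lid's tab, on its underside, 150 mm from the hinge line
- green_box: grey box with the green lid, fixed to the table, empty: 120 mm deep (its x), 140 mm wide (its y), 100 mm high without the lid. Origin: centre of its underside, on the table. Its x axis points from its front wall (towards the robot) to its rear wall, which carries the hinge; z is up. The two boxes change places and are turned up to 0.4 rad either way.
- green_lid (a joint): angle of the green lid in rad: 0 shut (level), grows as it swings up and back, 1.57 upright, 1.85 its stop, leaning back. Starts shut. The hinge is almost free with light damping, no spring: below upright the lid (about 0.22 kg) falls shut by itself, in about 1 s, beyond it falls back on the stop and stays.
- green_hinge (a point): middle of the green lid's hinge line, on the box's rear rim: 60 mm behind the box's centre, 100 mm above the table. The axes are the lid's: at 0 rad its x points rearwards and z up. The lid is a plate 8 mm thick, its underside on the hinge line; it covers the whole box, and at the middle of its front edge a tab 36 mm wide juts 30 mm beyond the front wall, free underneath.
- green_tab (a point): middle of the outer edge of the green lid's tab, on its underside, 150 mm from the hinge line
- tuna_tin: flat yellow tin, 80 mm across, 35 mm high, between the two boxes towards the robot; loose, to be left alone. Origin: centre of its underside.
- fruit_tin: flat orange tin, 80 mm across, 35 mm high, behind the boxes; loose, to be left alone. Origin: centre of its underside.
- red_can: red food can, 66 mm across, 100 mm high, to the left; loose, to be left alone. Origin: centre of its underside.
- bean_can: blue food can, 72 mm across, 110 mm high, to the right; loose, to be left alone. Origin: centre of its underside.
- jar: glass jar with a yellow cap, 66 mm across, 110 mm high, to the right; loose, to be left alone. Origin: centre of its underside.
- pudding_cup: white pudding cup, 72 mm across, 60 mm high, to the left; loose, to be left alone. Origin: centre of its underside.
- marker: black marker pen with a red cap, 130 mm long, 18 mm thick, lying behind the boxes, to the left; loose, to be left alone. Origin: centre of its underside.

How it is judged:
By the outcome, as a careful person would: the job done as asked, in the order asked, and still so for the second after the job is handed in, with the robot touching nothing.
It also fails if it takes over 58 s, if anything falls off the work surface, if the arm or the gripper's body presses on something with over 40 N, if the wrist force passes 120 N, or if a joint passes its speed limit or range.

## Working session

There is one attempt and no reset: what is moved stays moved. The work goes in short steps, Python scripts to look and compute and a tool call to move; the robot and the scene stay as the last step left them, time stands still between calls to the robot, and variables do not carry over. Pictures are saved under pics/ and viewed, about 8 in all and at most 12, crops included, and the job is handed in when it is done.

Besides the shell and the picture viewer there is one more tool, called after "Call:" as a command line: name --pt "numbers of a row" for each row, then --argument value for the rest. play_rows: Moves the arm, as the interface text tells. Its arguments: {"type":"object","properties":{"motion":{"type":"array","items":{"type":"array","items":{"type":"number"}}},"grip_force":{"type":"number"}},"required":["motion"]}

```bash
mkdir -p pics; ls; python3 - <<'E'
from workcell import arm
import cv2,numpy as np
o=arm.get_obs();print(o)
for n in("scene","top"):
    im=arm.read_camera(n);cv2.imwrite(f"pics/{n}0.png",im[...,::-1])
    m=arm.camera_model(n);print(n,m)
E
```

```text
pics
{'t': 0.0, 'joint_positions': array([-1.38099522e+00,  2.76582283e-01,  1.50608510e+00, -4.48495511e-05,
        1.36066242e+00, -1.20978573e-01]), 'qvel': array([ 0.00109857, -0.00019144, -0.00140394,  0.0006988 , -0.0003035 ,
        0.00175442]), 'joint_efforts': array([ 1.61361928e-03, -4.04579830e+01, -2.37227851e+01,  7.03154854e-02,
        3.46029305e-02, -1.50193910e-04]), 'tool_pos': array([ 175.72752457, -546.94398168,  215.63109502]), 'tool_rot': array([-3.10202446e+00, -4.85955500e-01,  1.62636040e-04]), 'wrist_force': array([ 0.2297619 , -0.04541174, -0.65714953]), 'torque': array([-0.01901641, -0.01156552, -0.02115217]), 'finger_gap': 94.301835845678}
scene {'K': array([[446.32662563,   0.        , 314.97613812],
       [  0.        , 446.32662563, 250.06322821],
       [  0.        ,   0.        ,   1.        ]]), 'R': array([[-0.76325046,  0.64609969, -0.00198239],
       [ 0.39605542,  0.4654396 , -0.79152137],
       [-0.51047903, -0.60491419, -0.61113827]]), 't': array([ 428.57703752, -146.0320094 , 1350.99149939])}
top {'K': array([[456.54443515,   0.        , 325.8743158 ],
       [  0.        , 456.54443515, 238.1355951 ],
       [  0.        ,   0.        ,   1.        ]]), 'R': array([[ 0.01075777, -0.99983456,  0.01466677],
       [-0.99776501, -0.01170056, -0.06578823],
       [ 0.06594896, -0.01392626, -0.99772581]]), 't': array([  -4.77048433,  566.84400795, 1149.15443085])}
```

View pics/scene0.png

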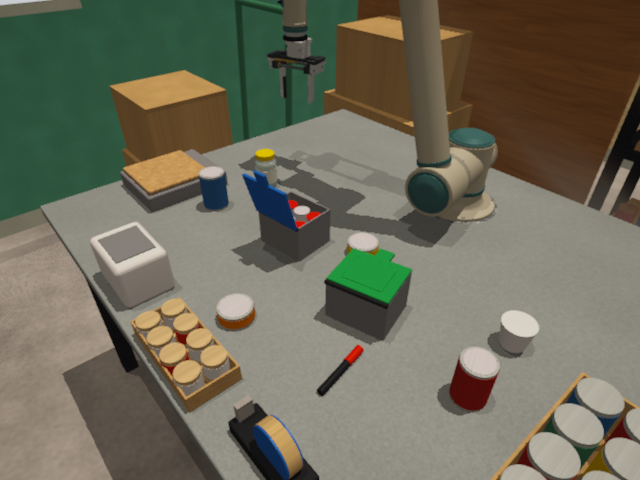

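View pics/top0.png

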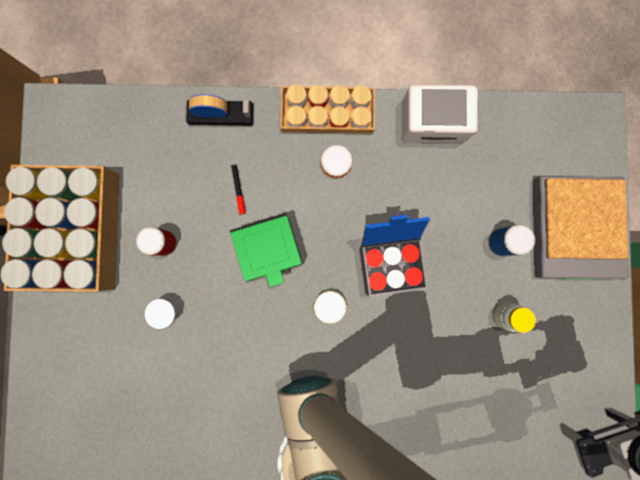

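The scene view and the top view agree. The green box (lid centre at about (267,248) in top) stands on the left and the blue box on the right, with its lid leaning back and its rim at about (363..426, 243..293). Next I measure both boxes from masks.

```bash
cat > h.py <<'E'
from workcell import arm
import cv2,numpy as np
def ray(n,px,z):
    m=arm.camera_model(n);K,R,t=m["K"],m["R"],m["t"]
    c=-R.T@t;d=R.T@np.linalg.inv(K)@np.array([px[0],px[1],1.])
    return (c+d*(z-c[2])/d[2]).round(1)
def proj(n,X):
    m=arm.camera_model(n);p=m["K"]@(m["R"]@np.array(X,float)+m["t"]);return p[:2]/p[2]
def mask(im,lo,hi):
    return cv2.inRange(cv2.cvtColor(im,cv2.COLOR_RGB2HSV),lo,hi)
E
python3 - <<'E'
from h import *
im=cv2.imread("pics/top0.png")[...,::-1].copy()
g=mask(im,(50,120,60),(75,255,255));n,l,s,c=cv2.connectedComponentsWithStats(g)
i=1+s[1:,4].argmax();g=(l==i).astype(np.uint8)
o=cv2.morphologyEx(g,cv2.MORPH_OPEN,np.ones((25,25),np.uint8))
k=cv2.findContours(g,0,2)[0][0][:,0]
r=cv2.minAreaRect(cv2.findContours(o,0,2)[0][0]);print("rect px",r)
print("corners",[ray("top",p,108)[:2] for p in cv2.boxPoints(r)])
print("tab px",[tuple(p) for p in k if p[1]>276])
crop=im[190:310,340:460];cv2.imwrite("pics/c.png",cv2.resize(crop,None,fx=5,fy=5,interpolation=cv2.INTER_CUBIC)[...,::-1])
E
```

```text
rect px ((265.5, 248.5), (53.0, 57.0), 90.0)
corners [array([596.7, 213.1]), array([598.3,  78.6]), array([473.4,  76.7]), array([472. , 210.1])]
tab px [(np.int32(244), np.int32(278)), (np.int32(245), np.int32(279)), (np.int32(245), np.int32(280)), (np.int32(247), np.int32(280)), (np.int32(248), np.int32(279)), (np.int32(251), np.int32(279)), (np.int32(252), np.int32(278)), (np.int32(254), np.int32(278)), (np.int32(255), np.int32(277)), (np.int32(257), np.int32(277)), (np.int32(267), np.int32(277)), (np.int32(267), np.int32(278)), (np.int32(268), np.int32(279)), (np.int32(268), np.int32(281)), (np.int32(269), np.int32(282)), (np.int32(269), np.int32(284)), (np.int32(270), np.int32(285)), (np.int32(273), np.int32(285)), (np.int32(274), np.int32(284)), (np.int32(276), np.int32(284)), (np.int32(277), np.int32(283)), (np.int32(279), np.int32(283)), (np.int32(280), np.int32(282)), (np.int32(282), np.int32(282)), (np.int32(282), np.int32(279)), (np.int32(281), np.int32(278))]
```

View pics/c.png

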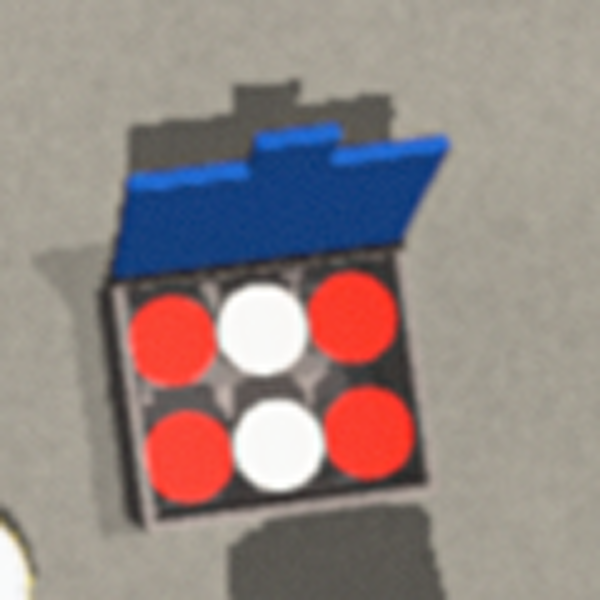

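The crop shows the blue box's rim corners at crop pixels (147,525), (430,487), (112,285) and (403,248). The lid's tab points rearwards, with its top at about (297,130).

```bash
python3 - <<'E'
from h import *
im=cv2.imread("pics/top0.png")[...,::-1].copy()
f=lambda x,y:ray("top",(340+x/5-.4,190+y/5-.4),100)[:2]
FL,FR,RL,RR=f(147,525),f(430,487),f(112,285),f(403,248)
print("blue",FL,FR,RL,RR,"w",np.linalg.norm(FL-FR),np.linalg.norm(RL-RR),np.linalg.norm((FL+FR-RL-RR)/2))
a=(RL+RR-FL-FR)/2;b=FL-FR+RL-RR
print("centre",(FL+FR+RL+RR)/4,"yaw",np.arctan2(a[1],a[0]),np.arctan2(-b[0],b[1]))
g=mask(im,(50,120,60),(75,255,255));n,l,s,c=cv2.connectedComponentsWithStats(g)
g=(l==1+s[1:,4].argmax()).astype(np.uint8)
o=cv2.morphologyEx(g,cv2.MORPH_OPEN,cv2.getStructuringElement(cv2.MORPH_ELLIPSE,(19,19)))
r=cv2.minAreaRect(cv2.findContours(o,0,2)[0][0]);P=[ray("top",p,108)[:2] for p in cv2.boxPoints(r)]
print("green",r,P,np.mean(P,0)); 
t=(ray("top",(270,285),108)+ray("top",(282,282),108))[:2]/2
m=cv2.moments(g-o);print("tab edge",t);c=np.mean(P,0)
v=c-t;print("yaw by tab",np.arctan2(v[1],v[0]),np.hypot(*v))
for i in range(4):
  e=P[(i+1)%4]-P[i];print(np.linalg.norm(e),np.arctan2(e[1],e[0]))
E
```

```text
blue [ 428.9 -100.6] [ 448.2 -234.9] [542.3 -83.4] [ 561.6 -222.4] w 135.67969634399984 140.33349564519514 114.36818832175321
centre [ 495.25  -160.325] yaw 0.13021144296439627 0.14030869707328122
green ((266.59259033203125, 250.23272705078125), (56.69332504272461, 59.480159759521484), 73.0724868774414) [array([573.3, 229.2]), array([616.,  96.]), array([488.4,  55.1]), array([446.5, 187.6])] [531.05  141.975]
tab edge [453.05 118.55]
yaw by tab 0.29175081699151956 81.44157798692262
139.87683868317873 -1.2605758967337564
133.99466407286525 -2.831406370065301
138.96711841295408 1.8770724678527269
133.44961596048145 0.31701125338717573
```

Call:
play_rows --pt "0 0 5 0 0" --pt "2 2 11 0 0" --pt "6 5 11.5 -2 0" --pt "10 9 11.5 -4 0" --pt "14 13 11.5 -6 0" --pt "18 17 11.5 -8 0" --pt "22 21 11.5 -10 0" --pt "26 24 11.5 -10 0" --pt "30 27 11.5 -10 0" --pt "34 30.5 11.5 -10 0" --pt "38 34 11.5 -10 0" --pt "42 37.5 11.5 -10 0" --pt "45.3 40.5 11.5 -10 0" --pt "45.3 40.5 11.5 -10 0" --pt "45.3 40.5 11.5 -10 0" --pt "45.3 40.5 11.5 -10 0" --grip_force 10

```text
t: 2.1
tool_pos: [627.8, -143.0, 330.9]
tool_rot: [-3.133, -0.211, 0.001]
wrist_force: [-0.3, -0.3, -0.0]
finger_gap: 0.3
```

```bash
python3 - <<'E'
from h import *
o=arm.get_obs();print(o["t"],o["tool_pos"],o["tool_rot"],o["finger_gap"],arm.camera_model("wrist"))
cv2.imwrite("pics/s1.png",arm.read_camera("scene")[60:360,120:520,::-1].repeat(2,0).repeat(2,1))
E
```

```text
2.1 [ 627.79089988 -143.02604951  330.87152695] [-3.13324087e+00 -2.11393485e-01  6.03855378e-04] 0.3305672682232902 {'K': array([[371.64829954,   0.        , 314.27381627],
       [  0.        , 371.64829954, 240.66529237],
       [  0.        ,   0.        ,   1.        ]]), 'R': array([[ 0.13470875, -0.99088454, -0.00117395],
       [-0.95965934, -0.13075864,  0.24890987],
       [-0.24679445, -0.03240374, -0.96852594]]), 't': array([-225.88233722,  530.77803056,  650.38183571])}
```

View pics/s1.png

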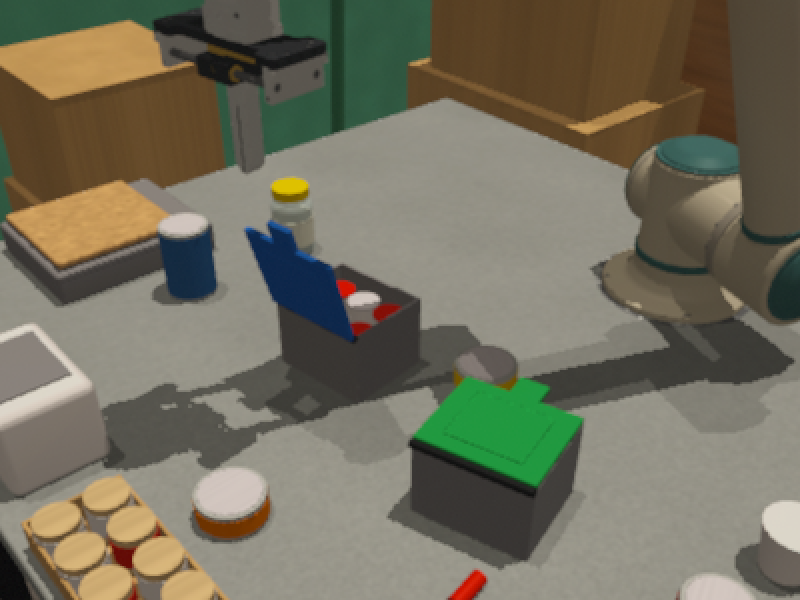

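The closed fingers hang clear behind the blue lid (tip at (247,165)), and nothing is disturbed. I lower behind it and push forward.

Call:
play_rows --pt "0 0 -5 0 0" --pt "0 0 -10 0 0" --pt "0 0 -13.5 0 0" --pt "0 0 -13.5 0 0" --pt "-1 -0.1 -13.5 0 0" --pt "-2 -0.3 -13.5 0 0" --pt "-3 -0.4 -13.5 0 0" --pt "-4 -0.5 -13.5 0 0" --pt "-5 -0.7 -13.5 0 0" --pt "-6 -0.8 -13.5 0 0" --pt "-7 -0.9 -13.5 0 0" --pt "-8 -1.1 -13.5 0 0" --pt "-9 -1.2 -13.5 0 0" --pt "-10 -1.3 -13.5 0 0" --pt "-10 -1.3 -13.5 0 0" --pt "-10 -1.3 -13.5 0 0" --pt "-10 -1.3 -13.5 0 0" --pt "-10 -1.3 -10 0 0" --pt "-10 -1.3 -6 0 0" --pt "-10 -1.3 -6 0 0"

```text
t: 4.65
tool_pos: [529.9, -156.8, 274.3]
tool_rot: [3.132, 0.212, 0.01]
wrist_force: [-0.8, 0.3, -1.1]
finger_gap: 0.4
```

```bash
python3 - <<'E'
from h import *
cv2.imwrite("pics/s2.png",arm.read_camera("scene")[60:360,120:520,::-1].repeat(2,0).repeat(2,1))
E
```

```text
(no output)
```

View pics/s2.png

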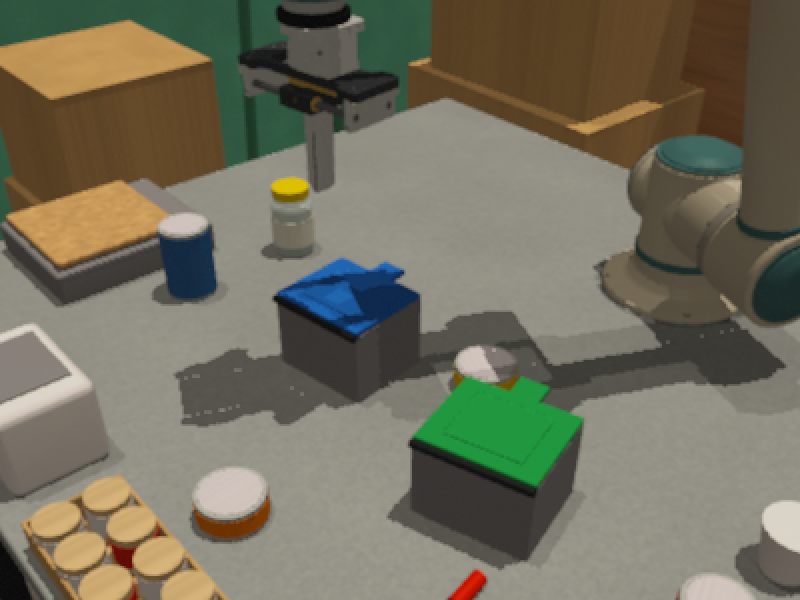

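The blue lid lies level on its box at (345,297); I will verify it numerically later. Next I move over the green tab and open the fingers to 6 cm.

Call:
play_rows --pt "-1 4 0 2 0" --pt "-2 8 0 4 2" --pt "-3 12 0 6 4" --pt "-4 16 0 8 6" --pt "-5 20 0 9.7 6" --pt "-6 24 0 9.7 6" --pt "-6.5 27.9 0 9.7 6" --pt "-6.5 27.9 -3 9.7 6" --pt "-6.5 27.9 -6 9.7 6" --pt "-6.5 27.9 -6 9.7 6" --pt "-6.5 27.9 -6 9.7 6"

```text
t: 6.08
tool_pos: [464.0, 122.7, 212.3]
tool_rot: [-3.105, -0.476, -0.004]
wrist_force: [-0.4, 1.1, 0.9]
finger_gap: 60.0
```

```bash
python3 - <<'E'
from h import *
m=arm.camera_model("wrist");o=arm.get_obs();im=arm.read_camera("wrist");print(o["tool_pos"],o["tool_rot"],o["finger_gap"])
K=m["K"]
def wray(p,z):
    d=np.array([(p[0]-K[0,2]),(p[1]-K[1,2])]);r=np.hypot(*d);th=r/K[0,0]
    v=np.r_[d/r*np.sin(th),np.cos(th)];c=-m["R"].T@m["t"];w=m["R"].T@v;return (c+w*(z-c[2])/w[2])[:2]
g=mask(im,(50,120,50),(75,255,255));k=max(cv2.findContours(g,0,2)[0],key=cv2.contourArea)[:,0]
W=np.array([wray(p,108) for p in k]);u=np.array([np.cos(.305),np.sin(.305)]);v=np.array([-u[1],u[0]])
L=np.c_[(W-[594.7,162.8])@u,(W-[594.7,162.8])@v]
t=L[L[:,0]<-128];print("local extents",L.min(0),L.max(0),"tab",t.min(0),t.max(0))
cv2.imwrite("pics/w3.png",im[...,::-1])
tp=arm.read_camera("top");b=mask(tp,(100,120,40),(125,255,255))[190:330,340:460]
k=max(cv2.findContours(b,0,2)[0],key=cv2.contourArea)[:,0]+[340,190];
W=np.array([ray("top",p,108)[:2] for p in k]);u=np.array([np.cos(.135),np.sin(.135)]);v=np.array([-u[1],u[0]])
L=np.c_[(W-[554.7,-152.2])@u,(W-[554.7,-152.2])@v];print("blue local",L.min(0),L.max(0))
E
```

```text
[463.9850095  122.66692881 212.286772  ] [-3.1052708  -0.47572563 -0.00391012] 59.95640275285796
local extents [-149.01033805  -69.25523569] [-1.26020701 68.49749688] tab [-149.01033805  -18.08834072] [-147.37825466   16.28363404]
blue local [-149.72477965  -70.40554998] [ 2.01362903 71.03454653]
```

View pics/w3.png

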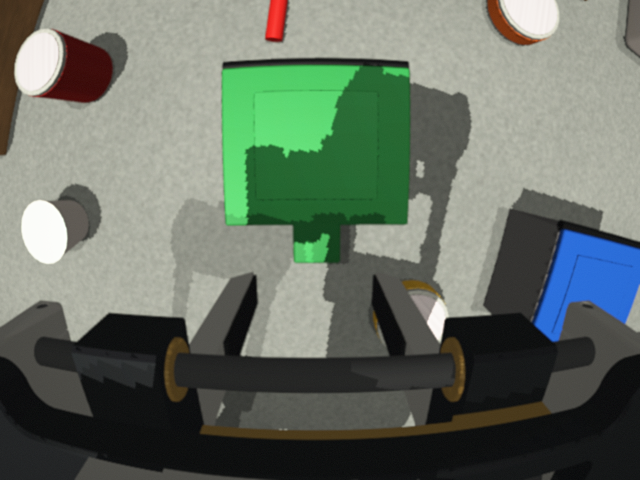

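The wrist view shows the green tab at (318,245), centred between the open fingers. Its outline agrees with my estimate to about 1 mm, and the blue lid's outline matches the shut position. Now I descend and pinch the tab lightly by its sides.

Call:
play_rows --pt "0 -0.1 -4 0 6" --pt "0 -0.1 -8 0 6" --pt "0 -0.1 -10.7 0 6" --pt "0 -0.1 -10.7 0 6" --pt "0 -0.1 -10.7 0 6" --pt "0 -0.1 -10.7 0 4.5" --pt "0 -0.1 -10.7 0 3.3" --pt "0 -0.1 -10.7 0 3.3" --pt "0 -0.1 -10.7 0 3.3" --pt "0 -0.1 -10.7 0 3.3" --grip_force 12

```text
t: 7.42
tool_pos: [465.1, 121.5, 106.7]
tool_rot: [3.105, 0.476, 0.009]
wrist_force: [-0.2, -2.5, 5.9]
finger_gap: 35.8
```

Call:
play_rows --pt "0.1 0 1.2 0 3.3" --pt "0.3 0.1 2.4 0 3.3" --pt "0.5 0.2 3.5 0 3.3" --pt "0.9 0.3 4.6 0 3.3" --pt "1.4 0.4 5.7 0 3.3" --pt "1.9 0.6 6.75 0 3.3" --pt "2.6 0.8 7.7 0 3.3" --pt "3.3 1.0 8.65 0 3.3" --pt "4.1 1.3 9.5 0 3.3" --pt "4.9 1.55 10.3 0 3.3"

```text
t: 8.68
tool_pos: [514.9, 137.4, 210.0]
tool_rot: [3.105, 0.476, 0.01]
wrist_force: [1.3, 1.0, -4.6]
finger_gap: 35.8
```

```bash
python3 - <<'E'
from h import *
cv2.imwrite("pics/s4.png",arm.read_camera("scene")[60:360,180:580,::-1].repeat(2,0).repeat(2,1))
o=arm.get_obs();print(o["t"],o["tool_pos"],o["wrist_force"],o["finger_gap"])
E
```

```text
8.725 [516.37470471 137.81213603 211.07314152] [ 0.56882973  0.89583271 -0.30998231] 36.281954282505076
```

View pics/s4.png

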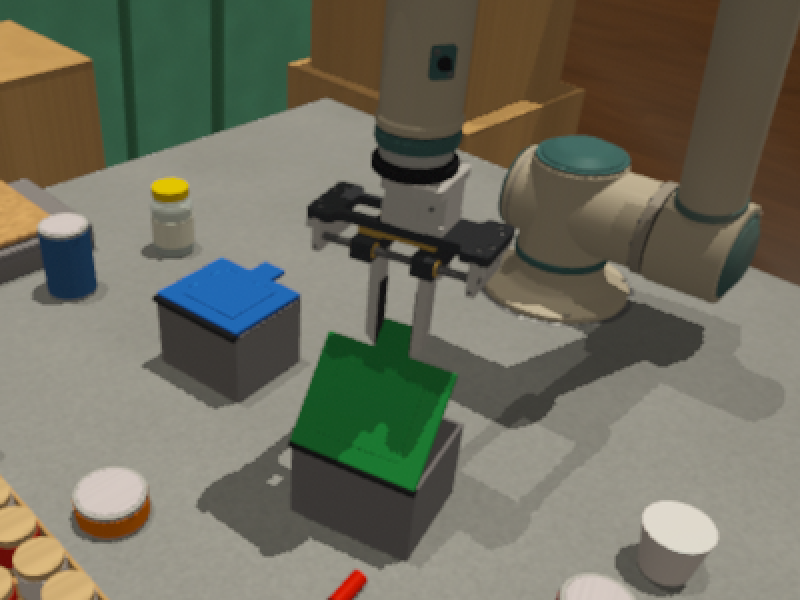

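The lid is at about 50° and held by the tab, with the fingers at (400,320). Forces are small, so I continue the arc to about 100°.

Call:
play_rows --pt "0.7 0.2 0.5 0 3.3" --pt "1.7 0.5 1.1 0 3.3" --pt "2.7 0.8 1.65 0 3.3" --pt "3.8 1.2 2.1 0 3.3" --pt "4.9 1.5 2.4 0 3.3" --pt "6.0 1.9 2.6 0 3.3" --pt "7.1 2.2 2.75 0 3.3" --pt "8.2 2.6 2.75 0 3.3" --pt "9.4 2.9 2.7 0 3.3" --pt "10.5 3.3 2.5 0 3.3" --pt "10.5 3.3 2.5 0 3.3" --pt "10.5 3.3 2.5 0 3.3"

```text
t: 10.22
tool_pos: [622.1, 171.5, 236.4]
tool_rot: [-3.104, -0.476, -0.017]
wrist_force: [-0.2, 5.3, 1.3]
finger_gap: 35.5
```

```bash
python3 - <<'E'
from h import *
cv2.imwrite("pics/s5.png",arm.read_camera("scene")[60:360,180:580,::-1].repeat(2,0).repeat(2,1))
E
```

```text
(no output)
```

View pics/s5.png

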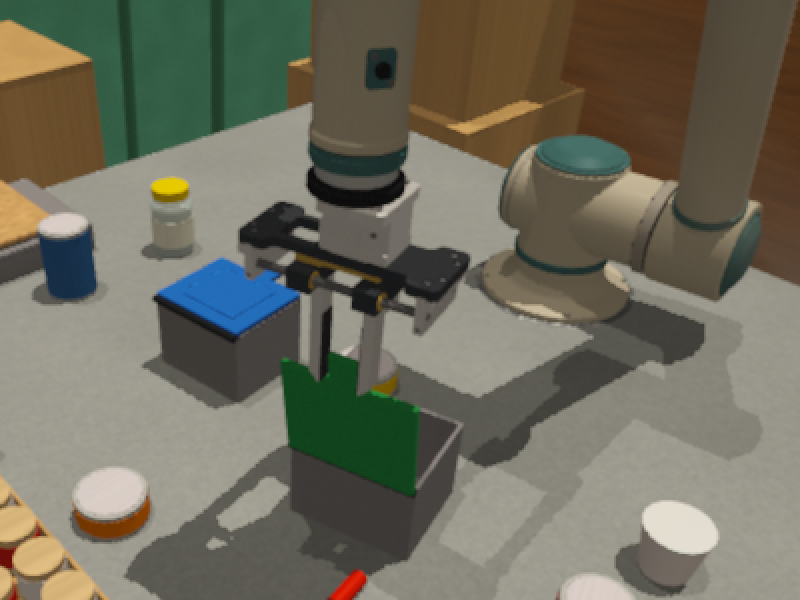

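The lid is about 10° past upright, with the tab between the fingers at (340,375). I open the fingers and withdraw straight up.

Call:
play_rows --pt "0 0 0 0 4.5" --pt "0 0 0 0 6" --pt "0 0 0 0 6" --pt "0 0 0 0 6" --pt "0 0 3 0 6" --pt "0 0 7 0 6" --pt "0 0 11 0 6" --pt "-4 -1 12 0 6" --pt "-8 -4 12 0 6" --pt "-12 -8 12 0 6" --pt "-16 -12 12 0 6" --pt "-20 -16 12 0 6" --pt "-20 -20 12 0 6" --pt "-20 -22 12 0 6" --pt "-20 -22 12 0 6" --pt "-20 -22 12 0 6"

```text
t: 12.28
tool_pos: [421.9, -48.0, 356.5]
tool_rot: [-3.104, -0.476, -0.017]
wrist_force: [-0.6, 1.0, 0.4]
finger_gap: 59.9
```

```bash
python3 - <<'E'
from h import *
o=arm.get_obs();print(o["t"],o["tool_pos"],o["wrist_force"])
s=arm.read_camera("scene");cv2.imwrite("pics/s6.png",s[...,::-1]);tp=arm.read_camera("top");cv2.imwrite("pics/t6.png",tp[...,::-1])
cv2.imwrite("pics/v6.png",cv2.resize(np.hstack([s[60:360,180:580],tp[120:420,120:520]]),None,fx=1,fy=1)[...,::-1])
E
```

```text
12.275 [421.90429495 -48.03107833 356.46802846] [-0.5513442   0.99893798  0.36376112]
```

View pics/v6.png

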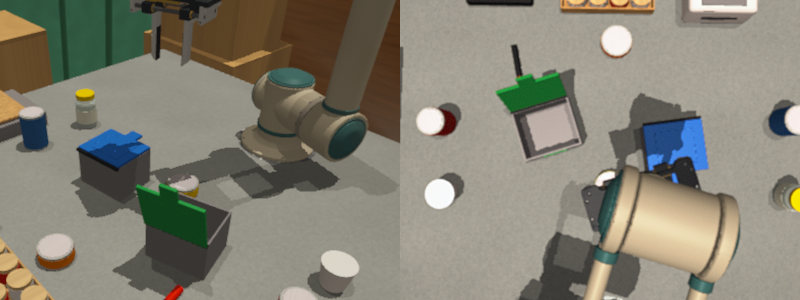

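The green lid leans back with the box open, and the blue lid is shut. One numeric check of both tabs and of the other objects against the first pictures, then I hand in.

```bash
python3 - <<'E'
from h import *
s0,s1=[cv2.imread(f"pics/{n}.png")[...,::-1].copy() for n in("scene0","s6")]
T0,T1=[cv2.imread(f"pics/{n}.png")[...,::-1].copy() for n in("top0","t6")]
# blue tab tip in scene: mask extreme vs projection at shut
u=np.array([np.cos(.135),np.sin(.135)]);h=np.array([554.7,-152.2])
for a in(0,.05): 
  e=h-150*np.cos(a)*u;print("blue tab exp",a,proj("scene",[*e,108+150*np.sin(a)]))
b=mask(s1,(100,120,40),(125,255,255));k=max(cv2.findContours(b[:,245:400],0,2)[0],key=cv2.contourArea)[:,0]+[245,0]
print("blue right end",k[k[:,0]>=k[:,0].max()-3].mean(0))
u=np.array([np.cos(.305),np.sin(.305)]);h=np.array([594.7,162.8])
for a in(1.57,1.75,1.85):
  e=h-150*np.cos(a)*u;print("green tab exp",a,proj("top",[*e,100+150*np.sin(a)]))
g=mask(T1,(50,120,30),(75,255,255))[120:300,200:320];k=max(cv2.findContours(g,0,2)[0],key=cv2.contourArea)[:,0]+[200,120]
print("green top row",k[k[:,1]<=k[:,1].min()+4].mean(0))
d=lambda A,B,r:cv2.absdiff(A[r],B[r]).max(2)
for nm,(x,y,w,hh) in dict(marker=(225,160,25,60),fruit=(315,140,40,40),red=(130,222,55,40),pud=(140,295,40,40),bean=(485,220,55,40),jar=(490,300,50,36)).items():
  print(nm,(d(T0,T1,np.s_[y:y+hh,x:x+w])>60).mean().round(3))
q=np.s_[220:260,340:385];print("tuna scene",(d(s0,s1,q)>60).mean().round(3))
print(arm.get_obs()["wrist_force"])
E
```

```text
blue tab exp 0 [317.63964317 193.07124548]
blue tab exp 0.05 [317.5970536  190.62682825]
blue right end [327.5 207.5]
green tab exp 1.57 [249.13378987 216.31672721]
green tab exp 1.75 [245.66100523 204.03434768]
green tab exp 1.85 [243.95235254 197.55707161]
green top row [261.31818182 195.22727273]
marker 0.324
fruit 0.0
red 0.0
pud 0.0
bean 0.0
jar 0.093
tuna scene 0.479
[0.0390523  0.1182859  0.44333385]
```

```bash
python3 - <<'E'
from workcell import arm
print(arm.hand_in())
E
```

```text
the job is handed in; nothing more can be done
None
```

I shut the blue lid first, then flipped the green lid open, and handed the job in at about 12.3 s of the 58 s.

**Blue lid:** I pushed it forward from behind with closed fingers until it fell shut. Afterwards its outline from above matched the shut position to about 2 mm, and it looked level in the scene view. A numeric check of its tab in the scene camera was inconclusive, because the point it picked (327,207) was not the tab edge, expected at (318,193).

**Green lid:** I pinched the tab lightly by its sides, swung it to about 10° past upright and let go. It fell back and stayed open. In the last top picture I read the tab at about (245,197) by eye, against (244,198) expected at the stop. The automatic reading of (261,195) mixed the tab with a lid corner.

**Other things:** The fruit tin, red can, pudding cup and bean can showed no change from above.
- **Jar:** it showed a small difference (9% of pixels), most likely the arm's moving shadow.
- **Tuna tin and marker:** they showed larger differences (48% and 32% of pixels). I put these down to shadows and to the lid covering the marker. The fingers passed well away from both, and they appear unmoved by eye, but the numbers do not confirm it.

Wrist force readings stayed under about 6 N, and the robot was touching nothing at hand-in.

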